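# Seat the red reducer ring in the router-table insert plate

### The arm

A 6-joint arm with a two-finger parallel gripper is mounted at the origin on the work surface. World frame = base frame: x ahead of the robot, y to its left, z up, the work surface at z = 0. Lengths are in m, angles in rad, forces in N, time in s.
With the tool pointing down it reaches from about 0.35 to 0.85 m from the base axis. Payload 8.1 kg.
Tool frame: the origin (TCP) lies on the mounting face of the last link; the fingertips stand 186 mm ahead of it and the grasp point (between the pads) lies 167 mm ahead of it; z points along the fingers, y is the direction in which the jaws open and shut (so a half turn about z gives the same grasp; the last joint's range is limited). The gripper opens to 93 mm and grips with 3 to 60 N. Pads are 15 mm wide; open, the fingers measure 128 mm over their backs; the gripper's body (75 mm by 188 mm) begins 65 mm behind the grasp point.
Start: joints at [-1.341, 0.13, 1.488, -0, 1.523, -0.085], TCP at [0.186, -0.571, 0.405] pointing down, gripper open.
Joint ranges: [-2.96, 2.96], [-0.89, 2.26], [0.02, 2.5], [-1.34, 4.48], [0, 2.73], [-2.66, 2.66]. Speed limits (rad/s): [2.39, 2.39, 2.79, 3.14, 3.14, 3.14].

### API

Orientations are given as a rotation vector (axis times angle).
In Python, from plant import robot, read_camera, spotter gives the robot as it stands.
- The arm moves only by the tool arm_command, never from a script. Its arguments are lists of equal length, an entry for each row: "xyz": the shift along the world's x, y, z in cm, a list of three; "turn": the turn, a rotation vector about the world's x, y, z in rad, a list of three. A call has 1 to 12 rows; each row shifts and turns the commanded pose from where the row before left it; what a row does not reach is not made up. A row lasts 1/8 s, in which the tool goes at most 62.5 mm and 10.7 degrees, less where a joint would pass 70% of its speed; a pose out of reach is approached as far as the arm can. A call is refused whole if a number of a shift passes 6.25 or a number of a turn 0.188, either way. A call with a gripper value outside its range is refused whole. "gripper" is the finger opening in cm, from 0 to 9.3, set as the call begins (left out, the last holds). The fingers move at their own pace and stop on an object; "force" is the grip in N (left out, the last holds). Time passes only in rows, so rows that do not move let the fingers close. It gives the time, the measured TCP pose, the force and the opening at its end, in the units of the state.
- robot.read_state(): the state, without advancing time (a new reading comes with each control period).
- read_camera(name): name is "side" or "top" or "wrist"; returns a dict with "frame" (384x512x3 uint8, red, green, blue), "z_map" (384x512 float32, m along the optical axis (not along the pixel's ray), 0 where there is no reading), "fx", "fy", "cx", "cy" (pixels), "distortion" ([k1, k2, p1, p2, k3] as OpenCV has them; the pictures are not rectified), "eye" and "orientation" of the camera in the world. Camera axes: x right, y down, z forward; pixel columns grow to the right and rows downward; lengths in m; the calibration is good to about 2 mm. A picture is of the moment at which its call begins.
- robot.close_job(): hands the job in, once; it reports no verdict.
Trained networks look in a picture, given as the dict that the camera call returned (one of the last four; its "shot" number tells which), for a name from the list of things; names that differ only in an ending like _2 or _b are one class to them, and where a whole thing is asked for, a point or a joint stands for the part that bears it (a point fixed in the world has none). Each returns a list of dicts, best first, with "confidence" (0 to 1); they miss things now and then, are a little off and sometimes report something else, mostly with a low value. They report only what shows in the picture. A call takes as long as a camera call. They do not tell look-alikes from the thing itself.
- spotter.masks_of(picture, query): "pixels" (384x512 bool, what is visible of it) and "centre" ([row, column] in pixels, amid what is visible of it).
The state is a dict: "t": time; "q": joint angles; "dq": joint speeds; "joint_torque": joint torques, N m; "tool_pos": TCP position; "orientation": TCP orientation; "force": force on the tool from outside, world axes, zero at the start; "wrist_torque": the same for the moment, N m; "opening": finger opening in m.
Only numpy, scipy, OpenCV 4.12 (cv2) and the standard library are available. Lean on these libraries where they do the work, as an engineer would, in place of code of your own. Each camera call takes 0.05 s, during which the arm holds its last target. There are 200 camera calls.

### The job

Pick up the red steel ring and lay it gently on the round aluminium plate in the plywood panel, so that it first rests flat on the plate's face, off to one side of the shallow round recess and not tipped into it. Then slide it across the plate by feel, pushing only lightly, until it drops into the recess. Leave it lying flat and fully home there, let go of it, and leave the other things on the bench where they are.

Things in the scene. Friction and masses are not known exactly. Their poses are not given: they have to be found in the camera images.
- ring: The part to seat: a flat red steel ring, outside diameter 68, bore 44 (its wall is 12 wide), 10 thick, 0.12 to 0.19 kg, at the start flat on the bench to the left or right of the panel. Origin at the centre of its underside, z along its axis. It can be picked by its 12 wide wall, one finger in the bore, one outside; held so, keep fingertips 5 or more above its underside to clear the plate.
- board: Plywood panel, 230 (x) by 220 (y) by 22 thick, fixed flat on the bench, with a round aluminium plate 171 in diameter fixed flush in its centre; the plate's recess has a grey floor with a black middle. Origin at the centre of the panel's underside, z up. A ring lying on the plate has its underside 22 above the bench; home in the recess, 18, and its top is then 6 above the plate.
- plate (a point): Centre of the aluminium plate's face, 22 above the bench, NOT of its recess. The one recess is round, 71 in diameter, 4 deep, flat floor, square walls. Its centre lies 9 from this point, in a direction that is not measured and differs every time. A free ring centred over 11 from the recess's centre lies flat on the plate; nearer, its near edge dips into the recess; within 1.5 it drops home.
- spare: Bystander: a black plastic ring, outside diameter 68, bore 24, 10 thick, lying on the bench on the other side of the panel from the red ring. Origin at the centre of its underside. Leave it alone.
- chuck_key: Bystander: a steel T-handled chuck key lying on the bench, 110 long (x) with a 90 wide cross bar (y), 18 high. Origin on the bench under the shank. Leave it alone.
- wax: Bystander: a tin of wax standing on the bench, 64 in diameter, 45 high. Origin at the centre of its underside. Leave it alone.
Not all that is in view belongs to the job. Several things look just like the ring: the one meant starts farthest to the robot's right.

How it is judged:
On the way:
1. the ring lies flat on the face of the plate (z of ring in the frame of board between 0.0205 and 0.0235 m and contact force between ring and board above 0.1 N and angle between ring's own z axis and vertical below 0.04 rad and horizontal distance between ring and board below 0.05 m), for 0.2 s.
At the end, for the whole second after the job is handed in: The red ring lies at rest, flat (within 0.03 rad) and home in the recess: its underside within 1.5 mm of the recess floor, its centre within 15 mm of the plate's axis; the spare ring, chuck key and wax tin within 15 mm of where they were (z of ring in the frame of board between 0.0165 and 0.0195 m and horizontal distance between ring and board below 0.015 m and angle between ring's own z axis and vertical below 0.03 rad and linear speed of ring below 0.01 m/s and distance of each of spare, chuck_key, wax from where it was at the start of the episode below 0.015 m); the robot touches nothing.
It fails at once if the panel or plate is pressed or struck with more than 20 N, by the ring or by the robot (contact force between board and anything else above 20 N).
It fails at once if the spare ring is moved by more than 15 mm (distance of spare from where it was at the start of the episode above 0.015 m).
It fails at once if the chuck key is moved by more than 15 mm (distance of chuck_key from where it was at the start of the episode above 0.015 m).
It fails at once if the wax tin is moved by more than 15 mm (distance of wax from where it was at the start of the episode above 0.015 m).
It also fails if it takes over 51 s, if anything falls off the work surface, if the arm or the gripper's body presses on something with over 40 N, if the wrist force passes 120 N, or if a joint passes its speed limit or range.

## Working session

There is one attempt and no reset: what is moved stays moved. The work goes in short steps, Python scripts to look and compute and a tool call to move; the robot and the scene stay as the last step left them, time stands still between calls to the robot, and variables do not carry over. Pictures are saved under pics/ and viewed, about 8 in all and at most 12, crops included, and the job is handed in when it is done.

Besides the shell and the picture viewer there is one more tool, called as a command line: name --argument value ..., lists and objects as JSON in quotes. arm_command: Moves the arm, as the interface text tells. Its arguments: {"type":"object","properties":{"xyz":{"type":"array","items":{"type":"array","items":{"type":"number"}}},"turn":{"type":"array","items":{"type":"array","items":{"type":"number"}}},"gripper":{"type":"number"},"force":{"type":"number"}},"required":["xyz","turn"]}

```bash
ls; mkdir -p pics; cat > h.py <<'E'
import numpy as np, cv2
from scipy.spatial.transform import Rotation as R
from plant import robot, read_camera, spotter
def rot(o):
    o=np.array(o,float)
    return o if o.shape==(3,3) else (R.from_rotvec(o).as_matrix() if o.size==3 else R.from_quat(o).as_matrix())
def K(p): return np.array([[p['fx'],0,p['cx']],[0,p['fy'],p['cy']],[0,0,1]])
def rays(p,uv):
    n=cv2.undistortPoints(np.array(uv,float).reshape(-1,1,2),K(p),np.array(p['distortion'],float)).reshape(-1,2)
    return np.c_[n,np.ones(len(n))]
def world_depth(p,uv):
    uv=np.array(uv).reshape(-1,2).astype(int); z=p['z_map'][uv[:,1],uv[:,0]]
    w=(rays(p,uv)*z[:,None])@rot(p['orientation']).T+np.array(p['eye'])
    return w[z>0]
def world_plane(p,uv,h):
    d=rays(p,uv)@rot(p['orientation']).T; e=np.array(p['eye'])
    return e+d*((h-e[2])/d[:,2])[:,None]
def save(p,n,crop=None,s=1):
    f=p['frame'][...,::-1]
    if crop: f=f[crop[0]:crop[1],crop[2]:crop[3]]
    cv2.imwrite('pics/'+n,cv2.resize(f,None,fx=s,fy=s,interpolation=cv2.INTER_CUBIC))
E
python3 - <<'E'
from h import *
s=robot.read_state(); print(s)
ps={n:read_camera(n) for n in('top','side')}
for n,p in ps.items():
    print(n,p['eye'],p['orientation'])
    for q in('ring','board','spare','chuck_key','wax'):
        for m in spotter.masks_of(p,q):
            v,u=np.nonzero(m['pixels']); w=world_depth(p,np.c_[u,v])
            print(q,round(m['confidence'],2),np.round(m['centre']),len(u),np.median(w,0).round(4),((w.max(0)+w.min(0))/2).round(4),p['frame'][v,u].mean(0).round())
cv2.imwrite('pics/a.png',np.vstack([cv2.resize(ps[n]['frame'][...,::-1],(400,300)) for n in ps]) if 0 else ps['top']['frame'][...,::-1])
save(ps['side'],'b.png')
E
```

```text
pics
{'t': 0.0, 'q': array([-1.34140495e+00,  1.31160090e-01,  1.48925454e+00,  1.51747799e-05,
        1.52299785e+00, -8.54095245e-02]), 'dq': array([ 0.00109289,  0.00030428, -0.00077568, -0.00086469, -0.0001562 ,
       -0.00045289]), 'joint_torque': array([-5.98144834e-04, -5.59841895e+01, -4.91765535e+01,  7.67404656e-02,
        3.58971732e-02, -1.40363659e-04]), 'tool_pos': array([ 0.1857441 , -0.57029135,  0.40370137]), 'orientation': array([-3.10096303e+00, -4.92162969e-01,  1.81762317e-04]), 'force': array([-0.17949952, -0.23726983, -0.41145607]), 'wrist_torque': array([ 0.00263602,  0.00255692, -0.01779377]), 'opening': 0.09297345172083803}
top [0.38144275 0.05376148 0.93377601] [-2.16134532  2.1583199  -0.16402962]
ring 0.87 [258. 107.] 365 [0.3239 0.384  0.0094] [0.3256 0.3871 0.0053] [99. 37. 26.]
ring 0.71 [204. 154.] 414 [0.44   0.2784 0.0091] [0.4397 0.2803 0.0054] [102.  44.  31.]
ring 0.56 [173. 116.] 329 [0.5317 0.3717 0.0096] [0.53   0.3717 0.0046] [100.  37.  26.]
ring 0.55 [211. 120.] 408 [0.4288 0.3868 0.0089] [0.4273 0.3911 0.004 ] [100.  43.  29.]
board 0.9
[... 756 characters left out ...]
2828 0.0103] [0.4374 0.2822 0.0076] [102.  44.  36.]
ring 0.55 [361. 251.] 497 [0.3173 0.3901 0.0106] [0.3221 0.3877 0.0085] [101.  40.  34.]
board 0.71 [188. 231.] 5704 [0.5617 0.009  0.0223] [ 0.5768 -0.0132  0.0125] [129. 123. 106.]
spare 0.71 [144. 312.] 267 [ 0.4414 -0.2771  0.0103] [ 0.443  -0.2834  0.0072] [48. 42. 34.]
spare 0.26 [294. 223.] 522 [0.4339 0.2876 0.01  ] [0.437  0.2789 0.0065] [104.  52.  41.]
chuck_key 0.6 [263. 135.] 428 [0.663  0.3184 0.0148] [0.6495 0.3081 0.0112] [81. 80. 75.]
chuck_key 0.31 [183. 230.] 5788 [0.5622 0.0088 0.0223] [ 0.5783 -0.0153  0.0132] [129. 123. 105.]
wax 0.61 [118. 264.] 405 [ 0.6157 -0.2746  0.0397] [ 0.6204 -0.314   0.0266] [112. 113. 108.]
```

View pics/a.png

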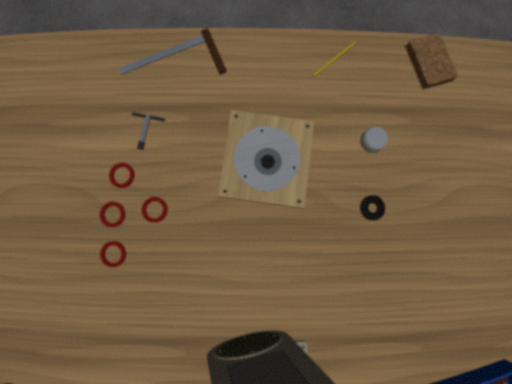

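View pics/b.png

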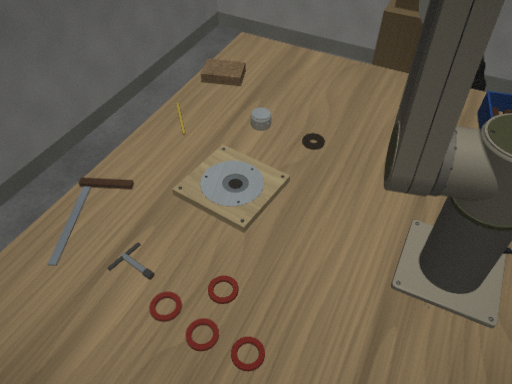

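Four red look-alikes appear in the top view, at (row, col) (175,121), (214,113), (254,113) and (209,155). The robot's right is −y, so the target is the one at (209,155), about (0.44, 0.28). The black ring at (208,372) is the spare. The plate's recess shows near (160,267). I'll move over the panel first for a wrist view.

arm_command --xyz '[[3, 4.6, 0], [3, 4.6, 0], [3, 4.6, 0], [3, 4.6, 0], [3, 4.6, 0], [3, 4.6, 0], [3, 4.6, 0], [3, 4.6, 0], [3, 4.6, 0], [3, 4.6, 0], [3, 4.6, 0], [3, 4.6, 0]]' --turn '[[0, 0, 0], [0, 0, 0], [0, 0, 0], [0, 0, 0], [0, 0, 0], [0, 0, 0], [0, 0, 0], [0, 0, 0], [0, 0, 0], [0, 0, 0], [0, 0, 0], [0, 0, 0]]' --gripper 3.8

```text
t: 2.1
tool_pos: [0.5466, -0.0168, 0.4051]
orientation: [3.102, 0.493, 0.001]
force: [0.5, -0.9, 1.1]
opening: 0.038
```

```bash
python3 - <<'E'
from h import *
s=robot.read_state(); print(s['t'],s['tool_pos'],s['orientation'],s['q'])
p=read_camera('wrist'); print(p['eye'],rot(p['orientation']).round(3))
np.save('pics/w1.npy',p,allow_pickle=True)
save(p,'c.png')
t=read_camera('top'); np.save('pics/t1.npy',t,allow_pickle=True)
E
```

```text
2.1 [ 0.54655822 -0.01679605  0.40505733] [3.10235442e+00 4.92542398e-01 1.14818634e-03] [-1.24433576e-01 -1.38466615e-02  1.63749805e+00 -1.64123100e-04
  1.51713272e+00  1.13147160e+00]
[0.62134207 0.00723203 0.3851403 ] [[ 0.309 -0.914 -0.263]
 [-0.951 -0.297 -0.087]
 [ 0.001  0.277 -0.961]]
```

View pics/c.png

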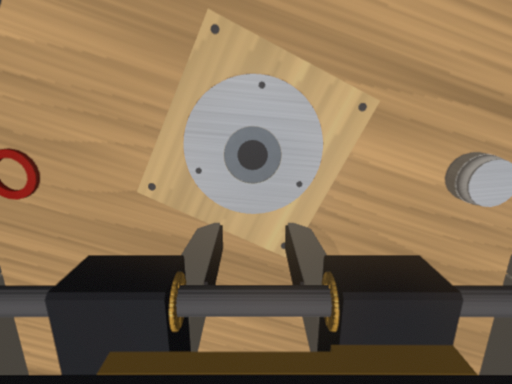

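The wrist view shows the plate centred near col 253, row 143 and the recess near (253,154). The target ring is at the left edge, (15,173). I'll fit the plate, recess and black middle, and measure the ring's centre from the top view.

```bash
cat > fit.py <<'E'
from h import *
def ell(p,seed,h,lo,hi,amin,amax):
    g=cv2.GaussianBlur(p['frame'],(3,3),0).astype(int); out=[]
    m=((g.max(2)>=lo)&(g.max(2)<hi)&(g.max(2)-g.min(2)<28)).astype(np.uint8)
    cs,_=cv2.findContours(m,cv2.RETR_EXTERNAL,cv2.CHAIN_APPROX_NONE)
    for c in cs:
        a=cv2.contourArea(c)
        if amin<a<amax and cv2.pointPolygonTest(cv2.convexHull(c),seed,False)>0:
            hull=cv2.convexHull(c).reshape(-1,2)
            w=world_plane(p,c.reshape(-1,2),h)[:,:2]
            (x,y),r=cv2.minEnclosingCircle((w*1000).astype(np.float32))
            A=np.c_[2*w,np.ones(len(w))]; s=np.linalg.lstsq(A,(w**2).sum(1),rcond=None)[0]
            out.append((a,s[:2].round(4),round(float(np.sqrt(s[2]+s[:2]@s[:2])),4),(round(x/1000,4),round(y/1000,4),round(r/1000,4))))
    return out
E
python3 - <<'E'
from fit import *
w=np.load('pics/w1.npy',allow_pickle=True).item(); t=np.load('pics/t1.npy',allow_pickle=True).item()
print(w['frame'][154,[190,210,225,235,245,253,265,275,285,300]].tolist()); print(t['frame'][160,[240,250,258,262,267,272,277,285]].tolist())
w0=world_depth(w,[[253,110],[230,150],[253,175],[253,154]]); print(w0.round(4))
for p,s in((w,(253,154)),(t,(267,160))):
    print('plate',ell(p,s,.022,120,256,1000,99999))
    for hi in (120,130,140): print('floor',hi,ell(p,s,.018,0,hi,150,4000))
# ring top view
g=t['frame'].astype(int); m=(g[...,0]-g[...,1]>35)
v,u=np.nonzero(m[190:228,136:174]); u+=136; v+=190
W=world_plane(t,np.c_[u,v],.010)[:,:2]; (x,y),r=cv2.minEnclosingCircle((W*1000).astype(np.float32)); print('ring',x,y,r,W.mean(0))
E
```

```text
[[169, 170, 173], [167, 169, 171], [112, 116, 121], [113, 118, 124], [63, 62, 63], [63, 62, 63], [62, 61, 62], [111, 115, 121], [164, 166, 170], [164, 165, 169]]
[[118, 109, 95], [148, 135, 118], [78, 74, 68], [43, 41, 42], [29, 32, 33], [21, 22, 19], [79, 86, 90], [129, 135, 139]]
[[ 0.616   0.0057  0.0221]
 [ 0.5615  0.0181  0.0181]
 [ 0.5402 -0.0189  0.0188]
 [ 0.5657 -0.0106  0.0189]]
plate [(15023.0, array([ 0.5734, -0.0079]), 0.0846, (0.5734, -0.0078, 0.0853))]
floor 120 [(829.0, array([ 0.5641, -0.0101]), 0.0204, (0.5641, -0.0101, 0.0212))]
floor 130 [(2356.0, array([ 0.5636, -0.0104]), 0.0343, (0.5636, -0.0103, 0.0351))]
floor 140 [(2463.5, array([ 0.5637, -0.0103]), 0.0351, (0.5637, -0.0104, 0.0358))]
plate [(1017.0, array([ 0.5503, -0.022 ]), 0.0585, (0.5486, -0.0224, 0.0787))]
floor 120 []
floor 130 []
floor 140 []
ring 439.81011962890625 280.3670959472656 35.39908218383789 [0.43957575 0.28007936]
```

arm_command --xyz '[[-2, 5, 0], [-2, 5, 0], [-2, 5, 0], [-2, 5, 0], [-1, 5, -1], [-1, 4, -1]]' --turn '[[0, 0, 0], [0, 0, 0], [0, 0, 0], [0, 0, 0], [0, 0, 0], [0, 0, 0]]'

```text
t: 2.95
tool_pos: [0.4451, 0.2728, 0.385]
orientation: [-3.102, -0.493, -0.002]
force: [1.3, 0.1, -0.4]
opening: 0.0376
```

```bash
python3 - <<'E'
from h import *
s=robot.read_state(); print(s['t'],s['tool_pos'],s['orientation'])
p=read_camera('wrist'); print(p['eye'])
save(p,'d.png')
for m in spotter.masks_of(p,'ring'):
    v,u=np.nonzero(m['pixels']); w=world_depth(p,np.c_[u,v]); W=world_plane(p,np.c_[u,v],.010)[:,:2]
    (x,y),r=cv2.minEnclosingCircle((W*1000).astype(np.float32))
    print(m['confidence'],m['centre'],np.median(w,0).round(4),(round(x,1),round(y,1),round(r,1)),W.mean(0).round(4))
E
```

```text
2.95 [0.44514526 0.27280182 0.38496527] [-3.10244349e+00 -4.93118543e-01 -1.71956730e-03]
[0.51994107 0.29684427 0.36512086]
0.97 [162.9, 141.7] [0.4289 0.3921 0.0097] (428.4, 390.9, 34.8) [0.429  0.3913]
0.84 [185.3, 253.4] [0.4423 0.2816 0.0098] (441.4, 282.1, 34.5) [0.4421 0.282 ]
0.82 [68.0, 174.0] [0.5316 0.3729 0.01  ] (530.0, 371.2, 33.8) [0.5312 0.3719]
0.79 [240.8, 129.3] [0.3266 0.3874 0.0097] (327.6, 385.7, 35.0) [0.3277 0.3865]
```

View d.

View pics/d.png

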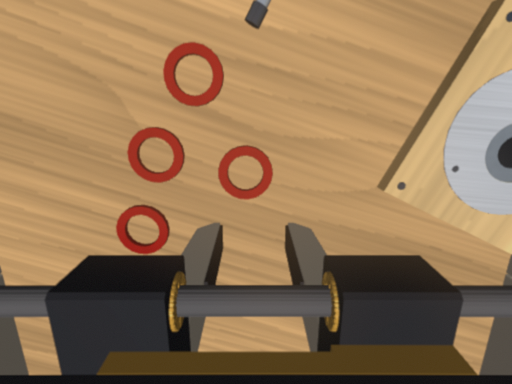

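The close view confirms the target ring, at (245,172): it is the rightmost of the four and nearest the panel. I'll descend part way to check the fit before the last stretch.

arm_command --xyz '[[0.2, -0.6, -4.5], [0.2, -0.6, -4.5], [0.1, -0.5, -4], [0, 0, 0]]' --turn '[[0, 0, 0], [0, 0, 0], [0, 0, 0], [0, 0, 0]]'

```text
t: 3.55
tool_pos: [0.4495, 0.2526, 0.2515]
orientation: [3.101, 0.49, -0.011]
force: [0.6, -0.2, -0.3]
opening: 0.0377
```

```bash
python3 - <<'E'
from h import *
s=robot.read_state(); print(s['t'],s['tool_pos'],s['orientation'],s['force'])
p=read_camera('wrist')
save(p,'e.png')
g=p['frame'].astype(int); m=((g[...,0]-g[...,1]>35)).astype(np.uint8)
n,l,st,c=cv2.connectedComponentsWithStats(m)
for i in range(1,n):
    if st[i,4]>300:
        v,u=np.nonzero(l==i); W=world_plane(p,np.c_[u,v],.010)[:,:2]
        (x,y),r=cv2.minEnclosingCircle((W*1000).astype(np.float32)); print(c[i].round(),st[i],x,y,r,W.mean(0).round(4))
E
```

```text
3.55 [0.44947742 0.25257488 0.25154591] [ 3.10091409  0.49009578 -0.01068069] [ 0.63937744 -0.22903585 -0.26478584]
[246. 123.] [     0      0    512    285 119631] 468.03607177734375 244.91110229492188 218.0839080810547 [0.5053 0.2755]
[ 35. 260.] [   0  230   90   56 3241] 347.3584899902344 404.2125549316406 40.830509185791016 [0.3482 0.4108]
[ 38. 346.] [  16  317   44   57 1715] 259.24932861328125 398.1507568359375 34.608829498291016 [0.2586 0.3985]
[254. 334.] [ 199  317  110   34 3256] 321.65142822265625 210.4473419189453 51.03531265258789 [0.332  0.2129]
[471. 338.] [454 319  36  40 870] 388.2067565917969 23.308635711669922 25.39349937438965 [0.3891 0.0233]
```

```bash
cat > red.py <<'E'
from h import *
def red(p,h):
    g=p['frame'].astype(int); m=((g[...,0]>2*g[...,1])&(g[...,0]>60)&(g[...,0]-g[...,2]>30)).astype(np.uint8)
    n,l,st,c=cv2.connectedComponentsWithStats(m)
    for i in range(1,n):
        if st[i,4]>100:
            v,u=np.nonzero(l==i); W=world_plane(p,np.c_[u,v],h)[:,:2]
            (x,y),r=cv2.minEnclosingCircle((W*1000).astype(np.float32)); print(c[i].round(),st[i],round(x,1),round(y,1),round(r,1),(W.mean(0)*1000).round(1),np.median(world_depth(p,np.c_[u,v])[:,2]).round(4))
E
python3 - <<'E'
from red import *
p=read_camera('wrist'); s=robot.read_state(); print(s['tool_pos'],s['orientation'],p['eye']); red(p,.01)
E
```

```text
[0.45138327 0.25408648 0.25598423] [-3.10288252e+00 -4.91199312e-01 -1.03881007e-03] [0.52532238 0.27733217 0.23404244]
[125.  49.] [  78    0   98  104 4793] 530.3 371.1 33.7 [531.9 372.5] 0.0099
[ 75. 178.] [  32  137   90   83 3677] 428.8 390.5 34.7 [429.7 391.7] 0.0098
[216. 200.] [ 175  165   82   79 2613] 441.6 282.0 33.5 [446.2 282.6] 0.01
[ 51. 266.] [ 25 252  60  34 954] 342.6 397.0 30.4 [346.5 400. ] 0.0096
```

View pics/e.png

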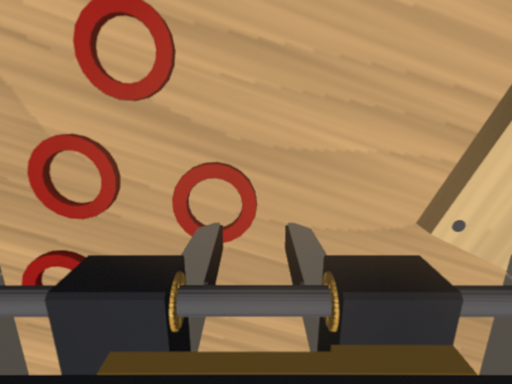

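The ring is at (216,200) in this closer view, centre (0.4415, 0.282) again, with its top 10 mm above the bench. Now going down to grasp the panel-side wall.

arm_command --xyz '[[-0.1, 0.1, -3], [0, 0, -2], [0, 0, -1], [0, 0, 0], [0, 0, 0]]' --turn '[[0, 0, 0], [0, 0, 0], [0, 0, 0], [0, 0, 0], [0, 0, 0]]'

```text
t: 4.28
tool_pos: [0.4506, 0.2558, 0.1963]
orientation: [-3.102, -0.492, -0.004]
force: [0.6, -0.6, 0.4]
opening: 0.038
```

arm_command --xyz '[[0, 0, -0.45], [0, 0, 0], [0, 0, 0]]' --turn '[[0, 0, 0], [0, 0, 0], [0, 0, 0]]'

```text
t: 4.65
tool_pos: [0.4498, 0.2555, 0.1903]
orientation: [3.103, 0.492, -0.0]
force: [-0.8, 0.5, -0.4]
opening: 0.038
```

arm_command --xyz '[[0, 0, 0], [0, 0, 0], [0, 0, 0], [0, 0, 0], [0, 0, 0], [0, 0, 0]]' --turn '[[0, 0, 0], [0, 0, 0], [0, 0, 0], [0, 0, 0], [0, 0, 0], [0, 0, 0]]' --gripper 0.5 --force 30

```text
t: 5.4
tool_pos: [0.4498, 0.2555, 0.1903]
orientation: [3.103, 0.492, -0.0]
force: [0.2, -0.7, 1.1]
opening: 0.0112
```

arm_command --xyz '[[0, 0, 2], [0, 0, 3], [0, 0, 4], [0, 0, 0]]' --turn '[[0, 0, 0], [0, 0, 0], [0, 0, 0], [0, 0, 0]]'

```text
t: 5.9
tool_pos: [0.4512, 0.2561, 0.2838]
orientation: [-3.101, -0.492, -0.01]
force: [0.9, -0.2, -0.7]
opening: 0.0115
```

```bash
python3 - <<'E'
from red import *
p=read_camera('wrist'); s=robot.read_state(); print(s['tool_pos'],s['orientation'],s['force'],s['opening']); red(p,s['tool_pos'][2]-.1903+.01)
save(p,'f.png')
E
```

```text
[0.45040268 0.25573333 0.28154743] [-3.1019565  -0.49230565 -0.00503987] [-0.02743907 -0.67841257 -2.11400525] 0.010837676598321123
[146.  62.] [ 105   19   84   90 3460] 529.0 338.6 21.6 [529.7 339.3] 0.01
[ 99. 174.] [  61  138   78   74 2770] 463.9 351.2 22.0 [464.  351.8] 0.0098
[210. 221.] [ 152  186  112   94 3840] 444.7 282.5 34.0 [456.2 284.5] 0.1035
[ 85. 261.] [  52  241   72   45 1505] 400.0 348.2 22.9 [407.2 350.6] 0.0097
```

View pics/f.png

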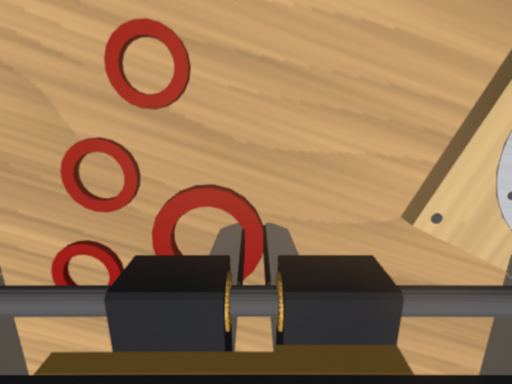

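The ring is held, at (208,235) in the picture. I'll check its tilt from the depth map.

```bash
cat >> red.py <<'E'
def held(p,zlo):
    g=p['frame'].astype(int); m=(g[...,0]>2*g[...,1])&(g[...,0]>60)&(g[...,0]-g[...,2]>30)
    m=cv2.erode(m.astype(np.uint8),np.ones((3,3)))
    v,u=np.nonzero(m); k=p['z_map'][v,u]>0; W=world_depth(p,np.c_[u,v]); W=W[W[:,2]>zlo]
    for _ in range(4):
        A=np.c_[W[:,:2]-W[:,:2].mean(0),np.ones(len(W))]; c=np.linalg.lstsq(A,W[:,2],rcond=None)[0]; r=W[:,2]-A@c; W=W[abs(r)<max(.001,2*r.std())]
    (x,y),r2=cv2.minEnclosingCircle((W[:,:2]*1000).astype(np.float32))
    print('plane slope',c[:2].round(4),'z',c[2].round(4),'std',r.std().round(5),'circ',round(x,1),round(y,1),round(r2,1),len(W))
E
python3 - <<'E'
from red import *
for i in range(2):
    p=read_camera('wrist'); s=robot.read_state(); print(s['tool_pos'],s['orientation'],s['force']); held(p,s['tool_pos'][2]-.21)
E
```

```text
[0.44972872 0.25544045 0.27991252] [-3.10272197e+00 -4.92476488e-01 -4.73514809e-04] [-0.29503152  0.21277184 -2.00013619]
plane slope [ 0.0055 -0.0057] z 0.1012 std 0.0005 circ 443.7 281.7 32.9 2878
[0.44929509 0.25524261 0.27891533] [ 3.10227022e+00  4.92352554e-01 -2.60089283e-03] [-0.54081166 -0.84986499 -2.07551704]
plane slope [ 0.0019 -0.0059] z 0.0995 std 0.0005 circ 442.5 281.4 32.9 2864
```

The ring is flat in the grip, with slope under 0.006. Carrying it to a spot 22 mm short of the recess centre: TCP target about (0.5645, −0.016).

arm_command --xyz '[[1, -2.1, 0], [2, -5, 0], [2.5, -6, 0], [2.5, -6, 0], [2, -5, 0], [1, -2, -1], [0.5, -1, -2], [0, 0, -2], [0, 0, 0], [0, 0, 0], [0, 0, 0]]' --turn '[[0, 0, 0], [0, 0, 0], [0, 0, 0], [0, 0, 0], [0, 0, 0], [0, 0, 0], [0, 0, 0], [0, 0, 0], [0, 0, 0], [0, 0, 0], [0, 0, 0]]'

```text
t: 7.42
tool_pos: [0.5632, -0.0102, 0.2312]
orientation: [3.102, 0.494, 0.003]
force: [0.4, -0.1, -1.0]
opening: 0.0113
```

```bash
python3 - <<'E'
from red import *
for i in range(2):
    p=read_camera('wrist'); s=robot.read_state(); print(s['t'],s['tool_pos'],s['orientation'],s['force'],s['opening']); held(p,.025)
save(p,'g.png')
E
```

```text
7.475 [ 0.56328232 -0.01036903  0.2313251 ] [3.10214264e+00 4.93660883e-01 2.83033359e-03] [ 0.14237732  0.72269762 -1.0926513 ] 0.011013994293885948
plane slope [ 0.0046 -0.0061] z 0.0509 std 0.0005 circ 556.6 15.8 32.9 2844
7.525 [ 0.56322947 -0.0105306   0.23121498] [3.10217692e+00 4.93295956e-01 2.56046983e-03] [ 0.02227607 -0.1841253  -0.98712711] 0.011096465236820589
plane slope [ 0.0051 -0.0066] z 0.0509 std 0.00051 circ 556.4 15.5 32.9 2800
```

View pics/g.png

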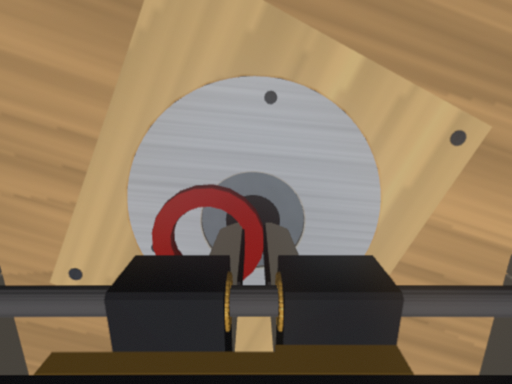

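The ring hangs above the plate at (208,235), up and to the left of the recess at (253,218), about 27 mm off centre. That's clear enough to set it down here. Lowering gently.

arm_command --xyz '[[0, 0, -0.8], [0, 0, -0.6], [0, 0, -0.3], [0, 0, 0], [0, 0, 0], [0, 0, 0]]' --turn '[[0, 0, 0], [0, 0, 0], [0, 0, 0], [0, 0, 0], [0, 0, 0], [0, 0, 0]]'

```text
t: 8.28
tool_pos: [0.563, -0.0109, 0.2135]
orientation: [3.103, 0.492, 0.001]
force: [0.4, -0.3, -1.9]
opening: 0.0109
```

arm_command --xyz '[[0, 0, -0.05], [0, 0, 0], [0, 0, 0]]' --turn '[[0, 0, 0], [0, 0, 0], [0, 0, 0]]'

```text
t: 8.65
tool_pos: [0.5629, -0.0109, 0.2127]
orientation: [3.103, 0.492, 0.0]
force: [-0.9, 0.2, -1.4]
opening: 0.011
```

arm_command --xyz '[[0, 0, -0.05], [0, 0, 0], [0, 0, 0]]' --turn '[[0, 0, 0], [0, 0, 0], [0, 0, 0]]'

```text
t: 9.02
tool_pos: [0.5629, -0.0109, 0.2123]
orientation: [3.103, 0.492, 0.0]
force: [0.1, -0.1, -1.8]
opening: 0.0112
```

arm_command --xyz '[[0, 0, -0.05], [0, 0, 0], [0, 0, 0]]' --turn '[[0, 0, 0], [0, 0, 0], [0, 0, 0]]'

```text
t: 9.4
tool_pos: [0.563, -0.0109, 0.212]
orientation: [3.103, 0.492, 0.0]
force: [-0.2, -0.8, 2.8]
opening: 0.011
```

arm_command --xyz '[[0, 0, -0.04], [0, 0, 0], [0, 0, 0]]' --turn '[[0, 0, 0], [0, 0, 0], [0, 0, 0]]'

```text
t: 9.78
tool_pos: [0.563, -0.011, 0.2116]
orientation: [3.103, 0.492, 0.0]
force: [-2.8, -1.3, 4.4]
opening: 0.011
```

The ring has touched down at about 4–6 N. Releasing it slightly, so the fingers still straddle the wall.

arm_command --xyz '[[0, 0, 0], [0, 0, 0], [0, 0, 0], [0, 0, 0]]' --turn '[[0, 0, 0], [0, 0, 0], [0, 0, 0], [0, 0, 0]]' --gripper 2.2

```text
t: 10.28
tool_pos: [0.5628, -0.0109, 0.2112]
orientation: [-3.103, -0.492, 0.0]
force: [0.3, -0.1, 0.0]
opening: 0.0217
```

```bash
python3 - <<'E'
from red import *
for i in range(2):
    p=read_camera('wrist'); s=robot.read_state(); print(s['t'],s['tool_pos'],s['force'],s['opening']); held(p,.025); red(p,.032)
for n in ('side',): held(read_camera(n),.027)
E
```

```text
10.325 [ 0.56282697 -0.01084633  0.21122364] [ 0.05712692 -0.94325059 -0.32691796] 0.022167144049982733
plane slope [0.0007 0.0007] z 0.032 std 0.00051 circ 555.8 14.7 32.6 3095
[213. 226.] [ 152  188  113   98 4053] 556.0 14.5 33.6 [565.8  14.5] 0.0319
10.375 [ 0.56287157 -0.01085719  0.21126426] [-0.48646193  0.0505312   0.38231836] 0.02208571324367433
plane slope [-0.0009  0.0006] z 0.032 std 0.0005 circ 555.6 14.6 32.8 3094
[213. 226.] [ 152  188  113   98 4049] 555.9 14.5 33.5 [565.8  14.5] 0.032
plane slope [ 0.0484 -0.0232] z 0.033 std 0.00146 circ 550.7 16.8 28.9 32
```

The ring lies flat on the plate: top at 32.0 mm, slope under 0.001, 26 mm from the recess centre along the jaw direction. Next I drag it with the inner finger.

arm_command --xyz '[[0.06, -0.2, -0.1], [0.06, -0.2, 0], [0.07, -0.2, 0], [0.06, -0.2, 0], [0.07, -0.2, 0], [0.06, -0.2, 0], [0.06, -0.2, 0], [0.07, -0.2, 0], [0, 0, 0], [0, 0, 0]]' --turn '[[0, 0, 0], [0, 0, 0], [0, 0, 0], [0, 0, 0], [0, 0, 0], [0, 0, 0], [0, 0, 0], [0, 0, 0], [0, 0, 0], [0, 0, 0]]'

```text
t: 11.68
tool_pos: [0.5681, -0.027, 0.2105]
orientation: [3.103, 0.492, 0.0]
force: [-0.2, -0.2, 0.1]
opening: 0.0217
```

```bash
python3 - <<'E'
from red import *
for i in range(2):
    p=read_camera('wrist'); s=robot.read_state(); print(s['t'],s['tool_pos'],s['force'],s['opening']); held(p,.025)
E
```

```text
11.725 [ 0.56804919 -0.02693263  0.21045411] [-0.16695022 -1.0112165   0.24566159] 0.02187684918811176
plane slope [-0.0342  0.107 ] z 0.0315 std 0.00048 circ 561.3 2.4 32.5 2962
11.775 [ 0.56802416 -0.02690339  0.21041755] [-0.14116948 -0.01289436  1.06843611] 0.021993291256606026
plane slope [-0.0318  0.1059] z 0.0315 std 0.0005 circ 561.6 2.4 32.5 2972
```

The leading edge has dipped (tilt 0.11 rad) as expected. Continuing slowly.

arm_command --xyz '[[0.04, -0.13, 0], [0.05, -0.14, 0], [0.04, -0.13, 0], [0.05, -0.14, 0], [0.04, -0.13, 0], [0.04, -0.13, 0], [0, 0, 0], [0, 0, 0]]' --turn '[[0, 0, 0], [0, 0, 0], [0, 0, 0], [0, 0, 0], [0, 0, 0], [0, 0, 0], [0, 0, 0], [0, 0, 0]]'

```text
t: 12.78
tool_pos: [0.5706, -0.035, 0.2104]
orientation: [3.103, 0.492, 0.0]
force: [-0.2, 0.3, -0.1]
opening: 0.0222
```

```bash
python3 - <<'E'
from red import *
for i in range(2):
    p=read_camera('wrist'); s=robot.read_state(); print(s['t'],s['tool_pos'],s['force'],s['opening']); held(p,.02)
E
```

```text
12.825 [ 0.57061112 -0.03494723  0.21040076] [ 0.82002526  0.7809851  -0.12527279] 0.02212066645291259
plane slope [-0.0273  0.0782] z 0.0306 std 0.00049 circ 563.6 -4.6 32.6 2914
12.875 [ 0.57061376 -0.03491532  0.21039417] [-0.33725884 -1.07314921 -0.0723549 ] 0.02184182466411933
plane slope [-0.0262  0.0779] z 0.0306 std 0.00049 circ 563.7 -4.5 32.4 2914
```

arm_command --xyz '[[0.02, -0.1, 0], [0.02, -0.1, 0], [0.03, -0.1, 0], [0.02, -0.1, 0], [0, 0, 0], [0, 0, 0]]' --turn '[[0, 0, 0], [0, 0, 0], [0, 0, 0], [0, 0, 0], [0, 0, 0], [0, 0, 0]]'

```text
t: 13.62
tool_pos: [0.5715, -0.0389, 0.2104]
orientation: [3.103, 0.492, 0.0]
force: [-0.6, 0.5, 0.2]
opening: 0.0222
```

```bash
python3 - <<'E'
from red import *
for i in range(2):
    p=read_camera('wrist'); s=robot.read_state(); print(s['t'],s['tool_pos'],s['force'],s['opening']); held(p,.02)
E
```

```text
13.675 [ 0.57148043 -0.03894272  0.21034626] [ 0.11101616 -0.1951013   0.37754542] 0.021977041321740855
plane slope [-0.0421  0.0415] z 0.0295 std 0.0005 circ 564.6 -8.4 32.5 2903
13.725 [ 0.57151499 -0.03888315  0.21040633] [-0.34121037  0.52154708  0.00249973] 0.022327170089830692
plane slope [-0.0432  0.0396] z 0.0294 std 0.00049 circ 564.6 -8.2 32.5 2956
```

arm_command --xyz '[[0.04, -0.07, 0], [0.04, -0.07, 0], [0.04, -0.07, 0], [0, 0, 0], [0, 0, 0], [0, 0, 0]]' --turn '[[0, 0, 0], [0, 0, 0], [0, 0, 0], [0, 0, 0], [0, 0, 0], [0, 0, 0]]'

```text
t: 14.48
tool_pos: [0.5727, -0.041, 0.2103]
orientation: [3.103, 0.492, -0.0]
force: [-0.4, 1.2, 0.9]
opening: 0.0219
```

```bash
python3 - <<'E'
from red import *
for i in range(2):
    p=read_camera('wrist'); s=robot.read_state(); print(s['t'],s['tool_pos'],s['force'],s['opening']); held(p,.02)
E
```

```text
14.525 [ 0.57267485 -0.04100913  0.21033209] [-0.40975424  1.46934923  0.15608744] 0.022308707986524578
plane slope [ 0.0005 -0.0005] z 0.028 std 0.00048 circ 565.5 -10.1 32.5 2913
14.575 [ 0.5726919  -0.04101951  0.21035719] [-0.22731662 -0.08754785  0.10077264] 0.022029562929451206
plane slope [ 0.0005 -0.0007] z 0.028 std 0.0005 circ 565.2 -10.1 32.7 2829
```

The ring is home: top at 28.0 mm, slope under 0.001. I'll centre the fingers around the wall, then lift away.

arm_command --xyz '[[-0.07, 0.2, 0], [-0.06, 0.2, 0], [0, 0, 0], [0, 0, 0.5], [0, 0, 1.5], [0, 0, 3], [0, 0, 4], [0, 0, 4], [-2, 0, 4], [-2, 0, 0], [0, 0, 0], [0, 0, 0]]' --turn '[[0, 0, 0], [0, 0, 0], [0, 0, 0], [0, 0, 0], [0, 0, 0], [0, 0, 0], [0, 0, 0], [0, 0, 0], [0, 0, 0], [0, 0, 0], [0, 0, 0], [0, 0, 0]]'

```text
t: 16.08
tool_pos: [0.5316, -0.037, 0.3806]
orientation: [3.103, 0.492, 0.001]
force: [-0.3, -0.1, 0.1]
opening: 0.0222
```

```bash
python3 - <<'E'
from red import *
p=read_camera('wrist'); s=robot.read_state(); print(s['t'],s['tool_pos'],s['force']); held(p,.02); red(p,.028); save(p,'h.png')
t=read_camera('top')
for q in('spare','chuck_key','wax'):
    for m in spotter.masks_of(t,q)[:1]:
        v,u=np.nonzero(m['pixels']); w=world_depth(t,np.c_[u,v]); print(q,round(m['confidence'],2),np.median(w,0).round(4))
E
```

```text
16.125 [ 0.53164061 -0.0370274   0.38018446] [-0.70731909  0.35884556  0.4839653 ]
plane slope [ 0.0004 -0.0024] z 0.0281 std 0.00055 circ 564.4 -10.2 31.5 933
[239. 140.] [ 210  112   59   59 1459] 564.4 -10.3 32.9 [565.2 -10. ] 0.028
```

View pics/h.png

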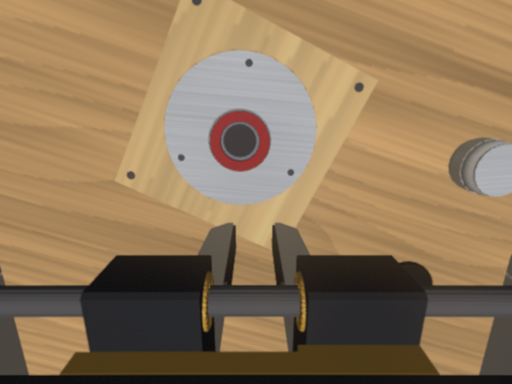

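The ring sits flush in the recess at (239,140). The top view gave no bystander detections, so I'll check those from the side camera and then hand in.

```bash
python3 - <<'E'
from red import *
t=read_camera('side')
for q in('spare','chuck_key','wax'):
    for m in spotter.masks_of(t,q)[:1]:
        v,u=np.nonzero(m['pixels']); w=world_depth(t,np.c_[u,v]); print(q,round(m['confidence'],2),np.median(w,0).round(4))
print(robot.close_job(), robot.read_state()['t'])
E
```

```text
spare 0.79 [ 0.4434 -0.2801  0.0097]
chuck_key 0.61 [0.6615 0.3185 0.015 ]
wax 0.55 [ 0.6013 -0.2775  0.0341]
the job is handed in; nothing more can be done
the job is handed in; nothing more can be done
```

The red ring is home in the recess and released, and I handed the job in at about 16 s of the 51 s allowed.

- **Picking and laying down:** I took the rightmost of the four red rings by its wall. I laid it on the plate about 26 mm from the recess centre with roughly 4–6 N of contact. After release it lay flat, with its top at 32.0 mm and a slope under 0.001.
- **Sliding home:** I dragged it with one finger inside the bore, and the wrist sensor stayed under about 1.5 N. Its edge dipped at a tilt of about 0.11 rad, then it dropped in.
- **Final ring check:** Its top is at 28.0–28.1 mm, which is what home should give, with a slope of about 0.002. Its centre is about 9 mm from the plate's axis, and the gripper was clear of it.
- **Bystanders:** The last top-view search found none of the three, so I checked from the side. The spare ring and chuck key read within 4 mm of their starting positions.
- **Wax tin:** It read about 15 mm off in x and 6 mm lower. I put that down to a poorer outline, since the arm never went near the tin, but I did not measure it again.

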